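# Pack the loose jigsaw tray with the leaf that binds

## Robot

A 6-joint arm with a two-finger parallel gripper is mounted at the origin on the work surface. World frame = base frame: x ahead of the robot, y to its left, z up, the work surface at z = 0. Lengths are in m, angles in rad, forces in N, time in s.
With the tool pointing down it reaches from about 0.425 to 0.95 m from the base axis. Payload 3.5 kg.
Tool frame: the origin (TCP) lies midway between the tips of the shut fingers; the grasp point (between the pads) lies 19 mm behind it; z points along the fingers, y is the line along which they close (so a half turn about z gives the same grasp; the last joint's range is limited). The gripper opens to 85 mm and grips with 20 to 120 N. Pads are 22 mm wide; open, the fingers measure 114 mm over their backs; the gripper's body (76 mm by 85 mm) begins 54 mm behind the grasp point. The pads swing forward as they close: fully open they stand 13 mm farther back than shut.
Start: joints at [-1.483, 0.286, 1.577, -0, 1.279, -0.15], TCP at [0.159, -0.656, 0.193] pointing down, gripper open.
Joint ranges: [-2.77, 2.77], [-0.9, 2.22], [0.21, 2.48], [-1.53, 4.67], [0.24, 2.81], [-2.84, 2.84]. Speed limits (rad/s): [2.79, 2.79, 3.14, 3.14, 3.14, 3.14].

## Interface

Orientations are given as a unit quaternion [x, y, z, w].
In Python, from plant import * gives the robot as it stands.
- The arm moves only by the tool move_arm, never from a script. Its argument "moves" is a list of rows, each a list of 3 entries, a list of its own where there are three numbers: the opening, from 0 (shut) to 1 (fully open), then the shift along the tool's x, y, z in m, then the turn, a rotation vector about the tool's x, y, z in rad. A call has exactly 10 rows; each row shifts and turns the commanded pose from where the row before left it, along the tool's axes as they then stand; what a row does not reach is not made up. A row lasts 1/12 s, in which the tool goes at most 41.7 mm and 7.16 degrees, less where a joint would pass 70% of its speed; a pose out of reach is approached as far as the arm can. A call is refused whole if a number of a shift passes 0.0417 or a number of a turn 0.125, either way. A call with a gripper value outside its range is refused whole. The fingers move at their own pace and stop on an object; "grip_force" is the grip in N (left out, the last holds). Time passes only in rows, so rows that do not move let the fingers close, or fill a call up. It gives the time, the measured TCP pose, the force, the opening and the grip force at its end, in the units of the state.
- get_state(): the state, without advancing time (a new reading comes with each control period).
- read_camera(name): name is "scene" or "top"; returns the picture (400x640x3 uint8, red, green, blue); there is no depth.
- camera_params(name): a dict with "fx", "fy", "cx", "cy" (pixels), "rvec" (rotation vector, rad) and "tvec" (3), from world to camera coordinates, as OpenCV has them. Camera axes: x right, y down, z forward; pixel columns grow to the right and rows downward; lengths in m; the calibration is good to about 2 mm. A picture is of the moment at which its call begins. camera_params takes no time and is no camera call.
- sign_off(): hands the job in; it is judged then, once.
The state is a dict: "time": time; "qpos": joint angles; "dq": joint speeds; "joint_efforts": joint torques, N m; "eef_pos": TCP position; "tcp_rot": TCP orientation; "contact_force": force on the tool from outside, world axes, zero at the start; "wrist_torque": the same for the moment, N m; "opening": opening from 0.0 (shut) to 1.0 (fully open); "finger_force": force on a finger pad.
Only numpy, scipy, OpenCV 4.12 (cv2) and the standard library are available. Lean on these libraries where they do the work, as an engineer would, in place of code of your own. Each camera call takes 0.05 s, during which the arm holds its last target. There are 200 camera calls.

## Task

The jigsaw sorting tray is loose in its carry case: find the wooden packing leaf that just binds in the gap between the case wall nearest the robot and the tray, trying the thinnest leaf first. Leave the one that binds standing in the gap, pushed fully home and holding the tray tight, with the other two standing back in the holder's slots (any slot). Do not force a leaf that is too thick, and leave the mug, candle and book alone.

Things in the scene. Friction and masses are not known exactly. Their poses are not given: they have to be found in the camera images.
- case: fixed wooden carry case, open on top, 216 (x) by 206 mm (y), rim 58 mm above the table. Origin: on the table under the middle of the INNER face of its near wall (nearest the robot); x points from that wall across the gap to the tray, y along the wall, z up. The near wall (x -14 to 0 mm) is rigid, its top inner edge chamfered 3 mm. The gap lies between it and the tray
- gap (a point): point on the inner face of the case's near wall, midway along it, at rim height (58 mm); case axes. The gap runs from here in +x to the tray: width unknown, 3.6 to 11.6 mm, 170 mm long in y, floor 52 mm below. A leaf is fully home when its head's underside is at this height, resting on rim and tray
- tray_mid (a point): point of the case (not of the tray) over the tray's middle, rim height. The plywood tray, 150 (x) by 170 mm (y), top level with the rim, near edge chamfered 3 mm, is backed by preloaded springs: pushed in +x it yields from about 2.5 N, to 4.3 N at 3.6 mm, then stops hard. Its position is not measured
- holder: fixed wooden leaf holder, a block 64 mm (x) by 280 mm (y) by 56 mm high with three equal slots in its top, centred at y = -90, 0 and +90 mm; each slot 18 mm wide (x), 48 mm long (y), 50 mm deep. Origin: on the table under its centre; z up
- leaf_a: loose plain wooden leaf: flat blade under a wider head. Head 40 mm long (y), 30 thick (x), 36 high; blade 6 mm thick (x), 40 wide (y), reaching 46 mm below the head, its last 14 mm tapering to 2 mm thick. Origin: centre of the head's underside; z up. 40-65 g. Starts in any one of the holder's slots, head on its top. Thinnest blade, shortest head. A leaf too thin for the gap drops home freely
- leaf_b: loose plain wooden leaf: flat blade under a wider head. Head 52 mm long (y), 30 thick (x), 36 high; blade 9 mm thick (x), 40 wide (y), reaching 46 mm below the head, its last 14 mm tapering to 5 mm thick. Origin: centre of the head's underside; z up. 40-65 g. Starts in any one of the holder's slots, head on its top. Middle blade and head. The right leaf drags (5-20 N to push home) and stays where left
- leaf_c: loose plain wooden leaf: flat blade under a wider head. Head 64 mm long (y), 30 thick (x), 36 high; blade 12 mm thick (x), 40 wide (y), reaching 46 mm below the head, its last 14 mm tapering to 8 mm thick. Origin: centre of the head's underside; z up. 40-65 g. Starts in any one of the holder's slots, head on its top. Thickest blade, longest head. A leaf too thick for the gap goes in only by force
- candle: terracotta candle jar with a lid, 64 mm across, 70 mm high, beyond the work; leave alone. Origin under its centre
- mug: white mug, 76 mm across, 90 mm high, to the robot's left; leave alone. Origin under its centre
- book: closed book lying flat, 150 by 210 by 20 mm, to the robot's right; leave alone. Origin under its centre
There are look-alikes about, which are no part of the job. What is shaped like the leaf_c but orange is not meant.

How it is judged:
On the way:
1. the thinnest leaf has been tried: its blade tip at least 10 mm down in the gap (x of leaf_a in the frame of case between 0 and 0.016 m and y of leaf_a in the frame of case between -0.075 and 0.075 m and z of leaf_a in the frame of case below 0.094 m).
At the end, for the whole second after the job is handed in: one leaf stands in the gap within 75 mm of its middle, upright (0.12 rad), head within 3.5 mm of the rim, at rest, clamped between tray and wall (0.8 to 14 N on the case); the other two stand upright (0.15 rad) in slots of the holder, heads down on its top (within 4.5 mm) ((((x of leaf_a in the frame of case between 0 and 0.016 m and y of leaf_a in the frame of case between -0.075 and 0.075 m and z of leaf_a in the frame of case below 0.0615 m and angle between leaf_a's own z axis and vertical below 0.12 rad and contact force between leaf_a and case between 0.8 and 14 N and linear speed of leaf_a below 0.01 m/s) and (x of leaf_b in the frame of holder between -0.012 and 0.012 m and y of leaf_b in the frame of holder between -0.105 and 0.105 m and z of leaf_b in the frame of holder between 0.05 and 0.0605 m and angle between leaf_b's own z axis and vertical below 0.15 rad) and (x of leaf_c in the frame of holder between -0.012 and 0.012 m and y of leaf_c in the frame of holder between -0.105 and 0.105 m and z of leaf_c in the frame of holder between 0.05 and 0.0605 m and angle between leaf_c's own z axis and vertical below 0.15 rad)) or ((x of leaf_b in the frame of case between 0 and 0.016 m and y of leaf_b in the frame of case between -0.075 and 0.075 m and z of leaf_b in the frame of case below 0.0615 m and angle between leaf_b's own z axis and vertical below 0.12 rad and contact force between leaf_b and case between 0.8 and 14 N and linear speed of leaf_b below 0.01 m/s) and (x of leaf_a in the frame of holder between -0.012 and 0.012 m and y of leaf_a in the frame of holder between -0.105 and 0.105 m and z of leaf_a in the frame of holder between 0.05 and 0.0605 m and angle between leaf_a's own z axis and vertical below 0.15 rad) and (x of leaf_c in the frame of holder between -0.012 and 0.012 m and y of leaf_c in the frame of holder between -0.105 and 0.105 m and z of leaf_c in the frame of holder between 0.05 and 0.0605 m and angle between leaf_c's own z axis and vertical below 0.15 rad)) or ((x of leaf_c in the frame of case between 0 and 0.016 m and y of leaf_c in the frame of case between -0.075 and 0.075 m and z of leaf_c in the frame of case below 0.0615 m and angle between leaf_c's own z axis and vertical below 0.12 rad and contact force between leaf_c and case between 0.8 and 14 N and linear speed of leaf_c below 0.01 m/s) and (x of leaf_a in the frame of holder between -0.012 and 0.012 m and y of leaf_a in the frame of holder between -0.105 and 0.105 m and z of leaf_a in the frame of holder between 0.05 and 0.0605 m and angle between leaf_a's own z axis and vertical below 0.15 rad) and (x of leaf_b in the frame of holder between -0.012 and 0.012 m and y of leaf_b in the frame of holder between -0.105 and 0.105 m and z of leaf_b in the frame of holder between 0.05 and 0.0605 m and angle between leaf_b's own z axis and vertical below 0.15 rad)))); the robot touches nothing.
It fails at once if a leaf is forced: over 45 N between a leaf and the case (contact force between any of leaf_a, leaf_b, leaf_c and case above 45 N).
It fails at once if the mug, candle or book is moved by more than 20 mm (distance of any of mug, candle, book from where it was at the start of the episode above 0.02 m).
It also fails if it takes over 72 s, if anything falls off the work surface, if the arm or the gripper's body presses on something with over 40 N, if the wrist force passes 120 N, or if a joint passes its speed limit or range.

## Working session

There is one attempt and no reset: what is moved stays moved. The work goes in short steps, Python scripts to look and compute and a tool call to move; the robot and the scene stay as the last step left them, time stands still between calls to the robot, and variables do not carry over. Pictures are saved under pics/ and viewed, at most 11 in all, crops included, and the job is handed in when it is done.

Besides the shell and the picture viewer there is one more tool, called after "Call:" as name([rows], argument=value, ...), one row to a line, values as JSON. move_arm: Moves the arm, as the interface text tells. Its arguments: {"type":"object","properties":{"moves":{"type":"array"},"grip_force":{"type":"number"}},"required":["moves"]}

```bash
ls; mkdir -p pics; python3 - <<'E'
from plant import *
import cv2
for n in("scene","top"):
    cv2.imwrite(f"pics/{n}0.png",read_camera(n)[:,:,::-1]); print(n,camera_params(n))
print(get_state())
E
```

```text
pics
scene {'fx': 422.82725614207163, 'fy': 422.82725614207163, 'cx': 324.54789561288084, 'cy': 196.91455064693105, 'rvec': array([ 1.20100967,  2.12527155, -1.07930309]), 'tvec': array([ 0.3280632 , -0.23297601,  1.71005755])}
top {'fx': 513.711905910268, 'fy': 513.711905910268, 'cx': 320.0455836018067, 'cy': 206.2272964151727, 'rvec': array([ 2.13987111, -2.10132832,  0.20014112]), 'tvec': array([-0.02245776,  0.60318024,  1.50779728])}
{'time': 0.1, 'qpos': array([-1.48298237e+00,  2.87112023e-01,  1.57806590e+00,  2.23922967e-05,
        1.27858985e+00, -1.50040138e-01]), 'dq': array([-0.00026437, -0.00370131, -0.00249916, -0.00024284,  0.00157132,
        0.00081836]), 'joint_efforts': array([ 5.14365802e-04, -4.07297230e+01, -2.93699563e+01, -1.46335028e-04,
        3.43852495e-03,  2.61592508e-07]), 'eef_pos': array([ 0.15898943, -0.65530101,  0.19164317]), 'tcp_rot': array([ 9.92936306e-01,  1.18643619e-01,  4.45446952e-05, -1.08669875e-03]), 'contact_force': array([-0.11459228, -0.46586696,  0.25115023]), 'wrist_torque': array([0.04299754, 0.01867571, 0.01540058]), 'finger_force': 0.0, 'opening': 0.999607658609109}
```

View pics/top0.png

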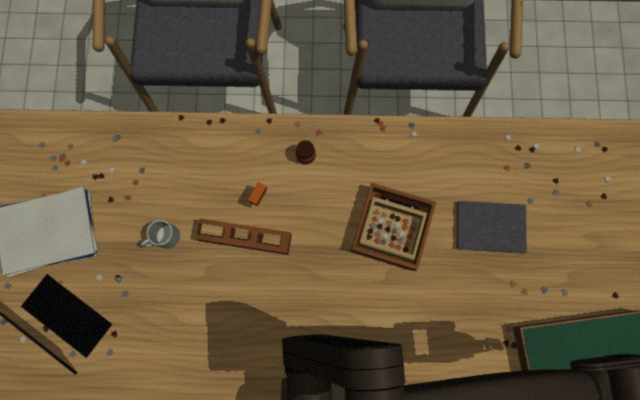

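View pics/scene0.png

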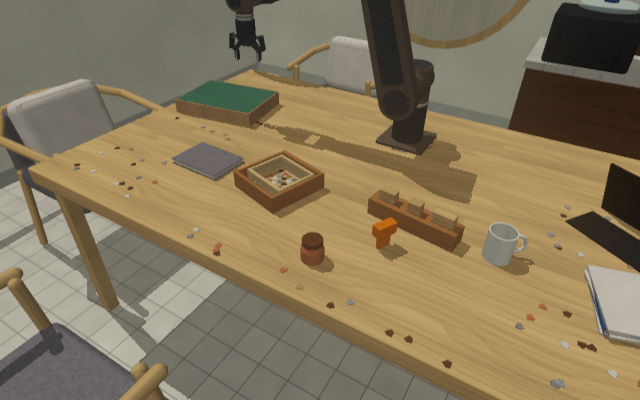

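The top view shows the holder at about (243,236) with three leaves at (212,230), (242,234) and (271,240), and the case at about (392,227). The orange decoy is at (258,194), the mug at (162,235), the candle at (305,152) and the book at (491,227). I'll measure next.

```bash
cat > h.py <<'E'
from plant import *
import cv2, numpy as np
from scipy.spatial.transform import Rotation as R
def P(n):
    p=camera_params(n); K=np.array([[p['fx'],0,p['cx']],[0,p['fy'],p['cy']],[0,0,1]]); return K,R.from_rotvec(p['rvec']).as_matrix(),np.array(p['tvec'])
def ray(n,uv,z):
    K,r,t=P(n); uv=np.atleast_2d(uv).astype(float); d=(np.linalg.inv(K)@np.c_[uv,np.ones(len(uv))].T).T@r; c=-r.T@t
    return c+d*((z-c[2])/d[:,2])[:,None]
def pix(n,X):
    K,r,t=P(n); q=(K@(r@np.atleast_2d(X).T+t[:,None])).T; return q[:,:2]/q[:,2:]
def rectify(n,img,z,x0,x1,y0,y1,s):
    """plane z as map: row0=x1 (far), col0=y1 (left), s px/m"""
    w,h=int((y1-y0)*s),int((x1-x0)*s)
    c=pix(n,[[x1,y1,z],[x1,y0,z],[x0,y0,z],[x0,y1,z]]).astype(np.float32)
    M=cv2.getPerspectiveTransform(c,np.float32([[0,0],[w,0],[w,h],[0,h]]))
    return cv2.warpPerspective(img,M,(w,h),flags=cv2.INTER_CUBIC)
E
python3 - <<'E'
from h import *
img=cv2.imread("pics/top0.png")
print(ray("top",[[243,236],[392,227]],.057))
c=cv2.resize(img[170:290,180:450],None,fx=2.96,fy=2.96,interpolation=cv2.INTER_CUBIC)
c=cv2.convertScaleAbs(c,alpha=1.6)
s=cv2.imread("pics/scene0.png"); s=cv2.resize(s[140:260,220:480],None,fx=3.07,fy=2.4,interpolation=cv2.INTER_CUBIC)
o=np.vstack([cv2.resize(c,(800,300)),cv2.resize(s,(800,300))]); cv2.imwrite("pics/c1.png",o)
hsv=cv2.cvtColor(img,cv2.COLOR_BGR2HSV)
for p in [(212,230),(242,234),(271,240),(225,232),(200,230),(360,225),(392,263),(370,245),(392,256),(300,230),(430,215)]: print(p,hsv[p[1],p[0]])
E
```

```text
[[ 0.50798934  0.21907427  0.057     ]
 [ 0.5435707  -0.23024425  0.057     ]]
(212, 230) [ 18 122 150]
(242, 234) [ 17 127 131]
(271, 240) [ 18 128 134]
(225, 232) [ 12 157  96]
(200, 230) [ 14 141  83]
(360, 225) [ 11 165  94]
(392, 263) [ 13 153  40]
(370, 245) [ 18 115 126]
(392, 256) [ 12 161  65]
(300, 230) [ 18 130 137]
(430, 215) [ 12 160 107]
```

View pics/c1.png

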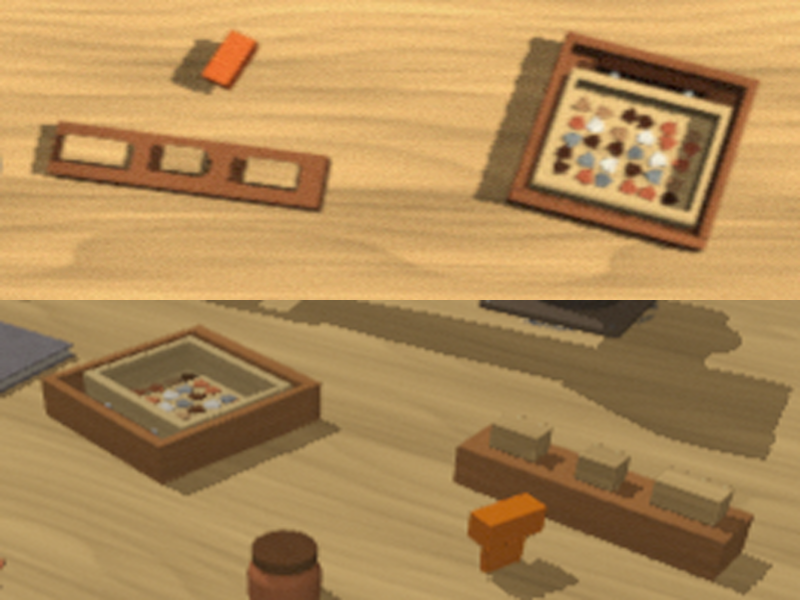

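The crop shows the longest head (leaf_c) on the left of the holder, the shortest (leaf_a) in the middle and leaf_b on the right. The case is turned about 16°, and the dark gap strip runs along its bottom (near) wall. I'll make a rectified map for sub-pixel measurement.

```bash
python3 - <<'E'
from h import *
img=np.mean([read_camera("top")[:,:,::-1].astype(np.float32) for _ in range(6)],0)
np.save("top.npy",img); img=np.clip(img*1.6,0,255).astype(np.uint8)
K,r,t=P("top"); print("cam",-r.T@t)
s=2000
a=rectify("top",img,.058,.40,.70,-.38,-.10,s); b=rectify("top",img,.056,.40,.62,.05,.38,s)
res={}
for n,m,x1,y1 in(("case",a,.70,-.10),("holder",b,.62,.38)):
    h=cv2.cvtColor(m,cv2.COLOR_BGR2HSV); k=((h[:,:,0]<15)&(h[:,:,1]>133)).astype(np.uint8)*255
    k=cv2.morphologyEx(k,cv2.MORPH_OPEN,np.ones((9,9)))
    cs=cv2.findContours(k,cv2.RETR_EXTERNAL,cv2.CHAIN_APPROX_NONE)[0]; c=max(cs,key=cv2.contourArea)
    hull=cv2.convexHull(c); rr=cv2.minAreaRect(hull); bx=cv2.boxPoints(rr)
    print(n,"size mm",np.array(rr[1])/2,"ang",rr[2],"corners",[(round(x1-v/s,4),round(y1-u/s,4)) for u,v in bx])
    cv2.polylines(m,[bx.astype(int)],True,(255,0,0),1)
o=np.zeros((600,1220,3),np.uint8); o[:a.shape[0],:560]=a; o[:b.shape[0],560:560+b.shape[1]]=b
cv2.imwrite("pics/r1.png",cv2.resize(o,(800,393),interpolation=cv2.INTER_AREA))
E
```

```text
cam [ 0.30759642 -0.01732002  1.59463722]
case size mm [208.65971375 221.78701782] ang 16.246706008911133 corners [(np.float32(0.4702), np.float32(-0.1029)), (np.float32(0.6831), np.float32(-0.1649)), (np.float32(0.6247), np.float32(-0.3652)), (np.float32(0.4118), np.float32(-0.3032))]
holder size mm [283.82723999  67.42697144] ang 7.745843887329102 corners [(np.float32(0.4946), np.float32(0.3643)), (np.float32(0.5614), np.float32(0.3553)), (np.float32(0.5232), np.float32(0.074)), (np.float32(0.4564), np.float32(0.0831))]
```

View pics/r1.png

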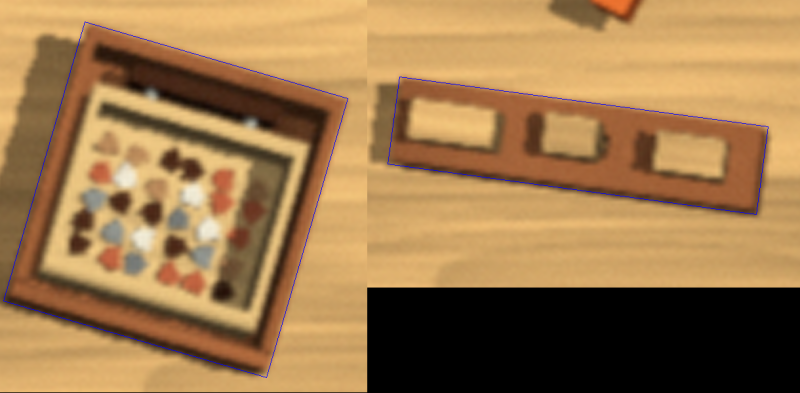

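```bash
cat > prof.py <<'E'
from h import *
def prof(img,o,ang,z,axis,lo,hi,a,b,step=.0005,n="top"):
    """mean colour along a line of frame (o,ang); axis 0: along x averaged over y in a..b"""
    ex=np.array([np.cos(ang),np.sin(ang)]); ey=np.array([-ex[1],ex[0]])
    t=np.arange(lo,hi,step); q=np.linspace(a,b,80); T,Q=np.meshgrid(t,q,indexing="ij")
    X=(T[...,None]*ex+Q[...,None]*ey) if axis==0 else (Q[...,None]*ex+T[...,None]*ey)
    X=np.dstack([X+o,np.full(T.shape,z)]).reshape(-1,3); p=pix(n,X).astype(np.float32).reshape(T.shape+(2,))
    v=cv2.remap(img.astype(np.float32),p[...,0],p[...,1],cv2.INTER_CUBIC); return t,v.mean(1)
E
python3 - <<'E'
from prof import *
img=np.load("top.npy")
def show(name,o,ang,z,axis,lo,hi,a,b):
    t,v=prof(img,np.array(o),ang,z,axis,lo,hi,a,b,.002)
    print(name,"  ".join(f"{x*1000:.0f}:{int(c[2])}/{int(c[0])}" for x,c in zip(t,v)))
A=np.deg2rad(-16.25); C=np.mean([[.4702,-.1029],[.6831,-.1649],[.6247,-.3652],[.4118,-.3032]],0); print(C)
show("case x near",C,A,.058,0,-.122,-.080,-.06,.06)
show("case x far",C,A,.058,0,.085,.122,-.06,.06)
show("case y right",C,A,.058,1,-.115,-.07,-.06,.06)
show("case y left",C,A,.058,1,.07,.115,-.06,.06)
H=np.mean([[.4946,.3643],[.5614,.3553],[.5232,.074],[.4564,.0831]],0); B=np.deg2rad(-7.75); print(H)
show("hold x",H,B,.056,0,-.044,-.014,-.13,.13)
show("hold x",H,B,.056,0,.014,.044,-.13,.13)
show("hold y",H,B,.056,1,-.155,-.12,-.02,.02)
show("hold y",H,B,.056,1,.12,.155,-.02,.02)
for k in(-.09,0,.09):
  show(f"head x {k}",H,B,.092,0,-.034,.034,k-.012,k+.012)
  show(f"head y {k}",H,B,.092,1,k-.05,k+.05,-.006,.006)
E
```

```text
[ 0.54745 -0.23405]
case x near -122:131/65  -120:131/65  -118:126/62  -116:109/53  -114:82/39  -112:55/25  -110:37/14  -108:38/12  -106:61/20  -104:86/29  -102:99/35  -100:105/37  -98:105/37  -96:100/35  -94:92/32  -92:83/29  -90:69/25  -88:54/22  -86:44/21  -84:47/25  -82:67/36
case x far 85:44/14  87:44/14  89:42/13  91:37/11  93:32/10  95:32/10  97:47/15  99:73/25  101:92/32  103:99/35  105:101/35  107:102/36  109:109/43  111:122/54  113:132/63  115:137/67  117:139/69  119:140/69  121:140/70
case y right -115:136/67  -113:136/67  -111:135/67  -109:135/67  -107:132/64  -105:124/57  -103:113/47  -101:105/39  -99:102/35  -97:96/33  -95:80/27  -93:56/18  -91:37/12  -89:43/17  -87:77/38  -85:115/61  -83:138/75  -81:140/76  -79:119/65  -77:87/46  -75:60/32  -73:57/30  -71:67/36
case y left 70:115/62  72:126/68  74:134/73  76:140/77  78:144/79  80:144/79  82:130/71  84:104/54  86:75/35  88:60/23  90:65/22  92:80/27  94:93/32  96:100/35  98:100/35  100:91/32  102:80/30  104:74/32  106:74/35  108:77/37  110:78/37  112:78/37  114:78/38
[0.5089   0.219175]
hold x -44:128/63  -42:127/62  -40
[... 2959 characters left out ...]
144/72  12:138/69  14:119/56  16:103/42  18:97/35  20:96/34  22:97/34  24:97/33  26:99/36  28:110/45  30:124/57  32:135/66
head y 0.09 40:101/35  42:101/35  44:102/36  46:102/35  48:97/35  50:86/32  52:74/31  54:69/32  56:83/40  58:111/55  60:135/67  62:147/74  64:149/75  66:149/75  68:149/75  70:149/75  72:148/75  74:148/74  76:148/74  78:148/75  80:148/75  82:147/74  84:148/75  86:148/75  88:148/75  90:147/74  92:148/74  94:148/75  96:148/74  98:147/74  100:147/74  102:147/74  104:147/74  106:148/75  108:148/74  110:147/74  112:147/74  114:148/74  116:148/74  118:141/71  120:121/59  122:90/40  124:64/24  126:56/19  128:58/20  130:65/25  132:74/31  134:81/37  136:82/40  138:82/40  140:81/39
```

Call:
move_arm([
  [1,[0,0,0],[0,0,-0.12]],
  [1,[0,0,0],[0,0,-0.12]],
  [1,[0,0,0],[0,0,-0.12]],
  [1,[0,0,0],[0,0,-0.12]],
  [1,[0,0,0],[0,0,-0.12]],
  [1,[0,0,0],[0,0,-0.12]],
  [1,[0,0,0],[0,0,-0.12]],
  [1,[0,0,0],[0,0,-0.12]],
  [1,[0,0,0],[0,0,-0.12]],
  [1,[0,0,0],[0,0,-0.12]],
], grip_force=40)

```text
time: 1.23
eef_pos: [0.159, -0.656, 0.1929]
tcp_rot: [0.751, 0.661, -0.0, -0.0]
contact_force: [-0.2, 0.2, -0.1]
opening: 1.002
finger_force: 0.0
```

Call:
move_arm([
  [1,[0.0345,0.0218,0],[0,0,0]],
  [1,[0.0345,0.0218,0],[0,0,0]],
  [1,[0.0345,0.0218,0],[0,0,0]],
  [1,[0.0345,0.0218,0],[0,0,0]],
  [1,[0.0345,0.0218,0],[0,0,0]],
  [1,[0.0345,0.0218,0],[0,0,0]],
  [1,[0.0345,0.0218,0],[0,0,0]],
  [1,[0.0345,0.0218,0],[0,0,0]],
  [1,[0.0345,0.0218,0],[0,0,0]],
  [1,[0.0345,0.0218,0],[0,0,0]],
])

```text
time: 2.07
eef_pos: [0.4218, -0.3413, 0.1933]
tcp_rot: [0.753, 0.658, 0.0, 0.0]
contact_force: [0.4, -0.8, 0.7]
opening: 0.997
finger_force: 0.0
```

Call:
move_arm([
  [1,[0.0345,0.0218,0],[0,0,0]],
  [1,[0.0345,0.0218,0],[0,0,0]],
  [1,[0.0345,0.0218,0],[0,0,0]],
  [1,[0.039,-0.0043,0],[0,0,0]],
  [1,[0.039,-0.0043,0],[0,0,0]],
  [1,[0.039,-0.0043,0],[0,0,0]],
  [1,[0.039,-0.0043,0],[0,0,0]],
  [1,[0.039,-0.0043,0],[0,0,0]],
  [1,[0.039,-0.0043,0],[0,0,0]],
  [1,[0.039,-0.0043,0],[0,0,0]],
])

```text
time: 2.9
eef_pos: [0.5055, 0.0274, 0.1933]
tcp_rot: [0.753, 0.658, 0.0, 0.0]
contact_force: [0.8, 0.4, -0.2]
opening: 1.006
finger_force: 0.0
```

Call:
move_arm([
  [1,[0.0383,-0.0039,0],[0,0,0]],
  [1,[0.0383,-0.0039,0],[0,0,0]],
  [1,[0.0383,-0.0039,0],[0,0,0]],
  [1,[0.0383,-0.0039,0],[0,0,0]],
  [1,[0.0385,-0.004,0],[0,0,0]],
  [1,[0,0,0.03],[0,0,0]],
  [1,[0,0,0.03],[0,0,0]],
  [1,[0,0,0.03],[0,0,0]],
  [1,[0,0,0.03],[0,0,0]],
  [1,[0,0,0.011],[0,0,0]],
])

```text
time: 3.73
eef_pos: [0.5084, 0.2176, 0.0573]
tcp_rot: [0.752, 0.659, -0.003, -0.002]
contact_force: [-0.7, -0.1, -0.1]
opening: 1.002
finger_force: 0.0
```

Call:
move_arm([
  [0.3,[0,0,0],[0,0,0]],
  [0.2,[0,0,0],[0,0,0]],
  [0.0,[0,0,0],[0,0,0]],
  [0,[0,0,0],[0,0,0]],
  [0,[0,0,0],[0,0,0]],
  [0,[0,0,0],[0,0,0]],
  [0,[0,0,0],[0,0,0]],
  [0,[0,0,0],[0,0,0]],
  [0,[0,0,0],[0,0,0]],
  [0,[0,0,0],[0,0,0]],
])

```text
time: 4.57
eef_pos: [0.5117, 0.2182, 0.0619]
tcp_rot: [0.753, 0.659, -0.0, 0.0]
contact_force: [0.1, -0.4, -0.1]
opening: -0.002
finger_force: 0.0
```

```bash
python3 - <<'E'
from h import *
print(get_state())
s=read_camera("scene"); t=read_camera("top")
s=s[150:270,340:480,::-1]; t=t[170:290,180:320,::-1]
cv2.imwrite("pics/g1.png",cv2.resize(np.hstack([s,t]),(800,343),interpolation=cv2.INTER_CUBIC))
E
```

```text
{'time': 4.5667, 'qpos': array([ 2.20611939e-01,  1.73929786e-01,  1.96832744e+00, -1.58579525e-05,
        9.99354093e-01,  3.53607160e-01]), 'dq': array([-0.00182981,  0.00252389,  0.00141276, -0.00060057,  0.00049277,
       -0.00120017]), 'joint_efforts': array([-2.08463061e-03, -3.24114168e+01, -2.54555780e+01, -1.33855474e-04,
       -1.88317927e-04,  2.99209592e-05]), 'eef_pos': array([0.51171505, 0.21816051, 0.06194609]), 'tcp_rot': array([ 7.52527409e-01,  6.58560930e-01, -1.13866472e-05,  1.39714527e-06]), 'contact_force': array([ 0.14368871, -0.39342698, -0.10066799]), 'wrist_torque': array([ 0.00319261, -0.01803768, -0.03363743]), 'finger_force': 0.0, 'opening': -0.0015488459158232643}
```

View pics/g1.png

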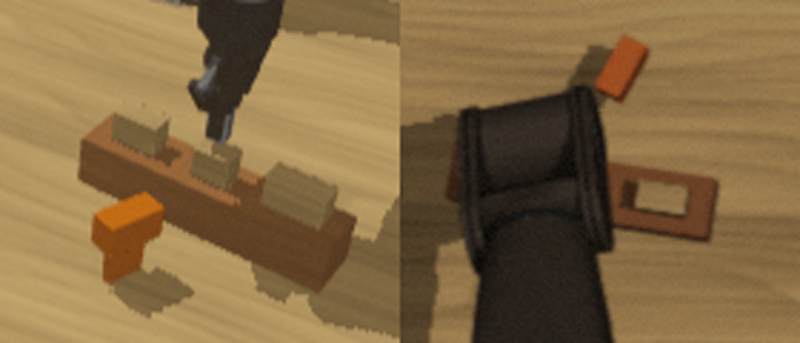

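The gripper shut on nothing, and the fingers look to be on the robot side of the middle head. I'll check the projection against the scene camera.

```bash
python3 - <<'E'
from h import *
T=get_state()['eef_pos']; print("tcp px scene",pix("scene",T),"top",pix("top",T), "grasp+60",pix("scene",T+[0,0,.06]))
s=read_camera("scene")[:,:,::-1]; 
c=s[170:250,360:470]; c=cv2.resize(c,None,fx=7,fy=7,interpolation=cv2.INTER_CUBIC)
for X,col in((T,(255,0,0)),(T+[0,0,.06],(0,255,0)),([.5119,.2201,.092],(0,0,255)),([.4974,.1307,.092],(0,0,255)),([.5209,.3074,.092],(0,0,255))):
    p=(pix("scene",X)[0]-[360,170])*7; cv2.circle(c,tuple(int(v) for v in p),5,col,-1)
cv2.imwrite("pics/g2.png",c)
E
```

```text
tcp px scene [[413.40049334 209.45917001]] top [[243.12698135 234.56801136]] grasp+60 [[416.39805475 192.47987767]]
```

View pics/g2.png

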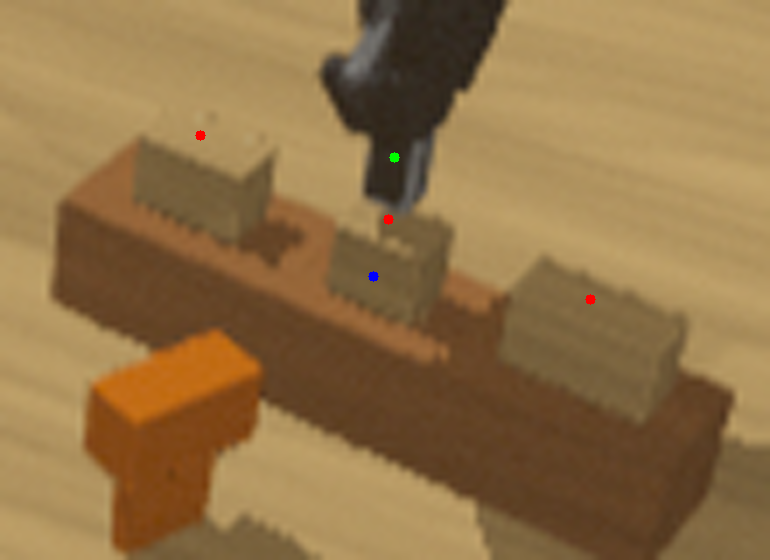

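The reported TCP (blue) lies inside the head, but the visible fingertips end at about crop (390,207), which is z ≈ 0.097. I'll check the same offset in the start picture.

```bash
python3 - <<'E'
from h import *
s=cv2.imread("pics/scene0.png"); T=np.array([.159,-.6553,.1916])
c=cv2.resize(s[0:90,200:310],None,fx=5,fy=5,interpolation=cv2.INTER_CUBIC)
y=np.array([np.sin(.238),-np.cos(.238),0])
for X,col in((T,(0,0,255)),(T+.0425*y,(255,0,0)),(T-.0425*y,(255,0,0)),(T+[0,0,.1],(0,255,0))):
    p=(pix("scene",X)[0]-[200,0])*5; print(p); cv2.circle(c,tuple(int(v) for v in p),4,col,-1)
s=read_camera("scene")[:,:,::-1]; d=cv2.resize(s[130:220,380:435],None,fx=5,fy=5,interpolation=cv2.INTER_CUBIC)
cv2.imwrite("pics/g3.png",np.hstack([c,d]))
E
```

```text
[244.14342606 366.0198728 ]
[197.38246058 360.04772115]
[291.42018129 372.05789936]
[233.44168132 243.19254663]
```

View pics/g3.png

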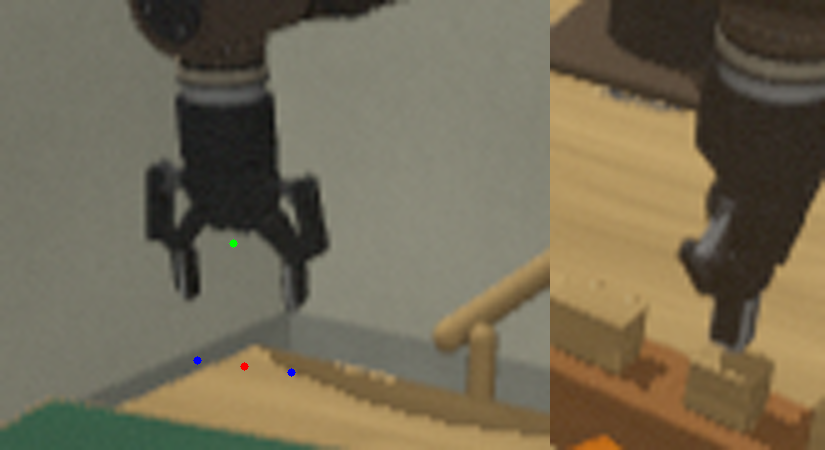

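Both pictures agree: the real fingertips sit about 36 mm higher along the tool than the reported TCP. I'll open, go 34 mm lower and grip again.

Call:
move_arm([
  [1,[0,0,0],[0,0,0]],
  [1,[0,0,0],[0,0,0]],
  [1,[0,0,0],[0,0,0]],
  [1,[0,0,0],[0,0,0]],
  [1,[0,0,0],[0,0,0]],
  [1,[0,0,0.008],[0,0,0]],
  [1,[0,0,0.008],[0,0,0]],
  [1,[0,0,0.008],[0,0,0]],
  [1,[0,0,0.008],[0,0,0]],
  [1,[0,0,0.002],[0,0,0]],
])

```text
time: 5.6
eef_pos: [0.5101, 0.2178, 0.0254]
tcp_rot: [0.753, 0.659, -0.002, -0.001]
contact_force: [0.2, -0.5, -0.1]
opening: 0.998
finger_force: 0.0
```

Call:
move_arm([
  [0,[0,0,0],[0,0,0]],
  [0,[0,0,0],[0,0,0]],
  [0,[0,0,0],[0,0,0]],
  [0,[0,0,0],[0,0,0]],
  [0,[0,0,0],[0,0,0]],
  [0,[0,0,0],[0,0,0]],
  [0,[0,0,0],[0,0,0]],
  [0,[0,0,0],[0,0,0]],
  [0,[0,0,0],[0,0,0]],
  [0,[0,0,0],[0,0,0]],
])

```text
time: 6.43
eef_pos: [0.5124, 0.2183, 0.0286]
tcp_rot: [0.753, 0.659, 0.001, 0.0]
contact_force: [0.6, 0.9, 5.0]
opening: 0.343
finger_force: 40.2
```

Call:
move_arm([
  [0,[0,0,-0.02],[0,0,0]],
  [0,[0,0,-0.038],[0,0,0]],
  [0,[0,0,-0.038],[0,0,0]],
  [0,[-0.02,0,0],[0,0,0]],
  [0,[-0.039,0.001,0],[0,0,0]],
  [0,[-0.039,0.001,0],[0,0,0]],
  [0,[-0.039,0.001,0],[0,0,0]],
  [0,[-0.039,0.001,0],[0,0,0]],
  [0,[-0.039,0.001,0],[0,0,0]],
  [0,[-0.039,0.001,0],[0,0,0]],
])

```text
time: 7.27
eef_pos: [0.4827, -0.0358, 0.1232]
tcp_rot: [0.752, 0.659, -0.0, -0.001]
contact_force: [0.8, -0.6, 0.2]
opening: 0.342
finger_force: 39.8
```

Call:
move_arm([
  [0,[-0.039,0.001,0],[0,0,0]],
  [0,[-0.039,0.001,0],[0,0,0]],
  [0,[-0.039,0.001,0],[0,0,0]],
  [0,[-0.039,0.001,0],[0,0,0]],
  [0,[-0.0216,0,0],[0,0,0]],
  [0,[0,0,0.018],[0,0,0.075]],
  [0,[0,0,0.018],[0,0,0.075]],
  [0,[0,0,0],[0,0,0]],
  [0,[0,0,0],[0,0,0]],
  [0,[0,0,0],[0,0,0]],
])

```text
time: 8.1
eef_pos: [0.4645, -0.2107, 0.0882]
tcp_rot: [0.799, 0.601, -0.0, -0.0]
contact_force: [1.0, -0.1, 0.2]
opening: 0.346
finger_force: 39.7
```

```bash
python3 - <<'E'
from h import *
st=get_state(); print(st['eef_pos'],st['tcp_rot'],st['contact_force'],st['opening'])
T=st['eef_pos']; print(pix("scene",T+[0,0,.0274]))
s=read_camera("scene")[:,:,::-1]; t=read_camera("top")[:,:,::-1]
s=cv2.resize(s[110:210,225:345],(600,500),interpolation=cv2.INTER_CUBIC)
cv2.imwrite("pics/g4.png",cv2.convertScaleAbs(s,alpha=1.4))
E
```

```text
[ 0.4645344  -0.21071395  0.08818636] [ 7.99149971e-01  6.01131701e-01 -7.76449128e-06 -5.04666878e-05] [ 1.00960034 -0.05111493  0.15587712] 0.3456569062393772
[[298.22657926 147.74677954]]
```

View pics/g4.png

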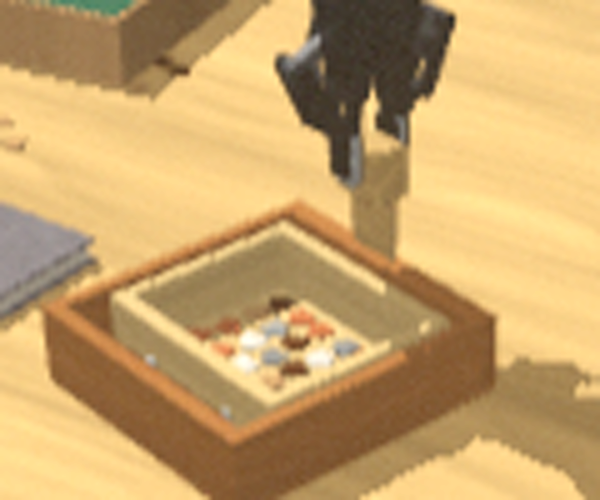

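The leaf hangs upright with its blade tip just above the near wall at crop (375,258), close to the gap middle. I'll lower it gently into the gap.

Call:
move_arm([
  [0,[0,-0.001,0.003],[0,0,0]],
  [0,[0,0,0.003],[0,0,0]],
  [0,[0,0,0.003],[0,0,0]],
  [0,[0,0,0.003],[0,0,0]],
  [0,[0,0,0.003],[0,0,0]],
  [0,[0,0,0.003],[0,0,0]],
  [0,[0,0,0.003],[0,0,0]],
  [0,[0,0,0.003],[0,0,0]],
  [0,[0,0,0.002],[0,0,0]],
  [0,[0,0,0],[0,0,0]],
])

```text
time: 9.03
eef_pos: [0.4631, -0.2104, 0.0613]
tcp_rot: [0.8, 0.6, -0.0, -0.001]
contact_force: [-0.8, -0.7, -0.8]
opening: 0.344
finger_force: 39.7
```

Call:
move_arm([
  [0,[0,0,0.002],[0,0,0]],
  [0,[0,0,0.002],[0,0,0]],
  [0,[0,0,0.002],[0,0,0]],
  [0,[0,0,0.002],[0,0,0]],
  [0,[0,0,0.002],[0,0,0]],
  [0,[0,0,0.002],[0,0,0]],
  [0,[0,0,0.002],[0,0,0]],
  [0,[0,0,0.002],[0,0,0]],
  [0,[0,0,0],[0,0,0]],
  [0,[0,0,0],[0,0,0]],
])

```text
time: 9.87
eef_pos: [0.4634, -0.2106, 0.0458]
tcp_rot: [0.8, 0.6, -0.0, -0.0]
contact_force: [-0.3, -0.4, -0.7]
opening: 0.344
finger_force: 39.7
```

Call:
move_arm([
  [0,[0,-0.0005,0],[0,0,0]],
  [0,[0,0,0],[0,0,0]],
  [0,[0,-0.0005,0],[0,0,0]],
  [0,[0,0,0],[0,0,0]],
  [0,[0,-0.0003,0],[0,0,0]],
  [0,[0,0,0],[0,0,0]],
  [0,[0,-0.0002,0],[0,0,0]],
  [0,[0,0,0],[0,0,0]],
  [0,[0,0,0],[0,0,0]],
  [0,[0,0,0],[0,0,0]],
])

```text
time: 10.7
eef_pos: [0.4626, -0.2105, 0.0461]
tcp_rot: [0.8, 0.6, 0.0, 0.001]
contact_force: [4.5, -0.6, -1.6]
opening: 0.342
finger_force: 39.6
```

Call:
move_arm([
  [0,[0,0.001,0],[0,0,0]],
  [0,[0,0.001,0],[0,0,0]],
  [0,[0,0.0005,0],[0,0,0]],
  [0,[0,0,0],[0,0,0]],
  [0,[0,0,0],[0,0,0]],
  [0,[0,0,0],[0,0,0]],
  [0,[0,0,0],[0,0,0]],
  [0,[0,0,0],[0,0,0]],
  [0,[0,0,0],[0,0,0]],
  [0,[0,0,0],[0,0,0]],
])

```text
time: 11.53
eef_pos: [0.4644, -0.2109, 0.0459]
tcp_rot: [0.8, 0.6, -0.0, -0.0]
contact_force: [-0.1, -0.3, -0.0]
opening: 0.345
finger_force: 39.8
```

Call:
move_arm([
  [0,[0,0.0007,0],[0,0,0]],
  [0,[0,0,0],[0,0,0]],
  [0,[0,0,0],[0,0,0]],
  [0,[0,0,0],[0,0,0]],
  [0,[0,0,0],[0,0,0]],
  [0,[0,0,0],[0,0,0]],
  [0,[0,0,0],[0,0,0]],
  [0,[0,0,0],[0,0,0]],
  [0,[0,0,0],[0,0,0]],
  [0,[0,0,0],[0,0,0]],
])

```text
time: 12.37
eef_pos: [0.4651, -0.2111, 0.0459]
tcp_rot: [0.8, 0.6, -0.0, -0.0]
contact_force: [0.2, 0.1, 0.5]
opening: 0.344
finger_force: 39.8
```

Call:
move_arm([
  [0,[0,0.0007,0],[0,0,0]],
  [0,[0,0,0],[0,0,0]],
  [0,[0,0,0],[0,0,0]],
  [0,[0,0,0],[0,0,0]],
  [0,[0,0,0],[0,0,0]],
  [0,[0,0,0],[0,0,0]],
  [0,[0,0,0],[0,0,0]],
  [0,[0,0,0],[0,0,0]],
  [0,[0,0,0],[0,0,0]],
  [0,[0,0,0],[0,0,0]],
])

```text
time: 13.2
eef_pos: [0.4658, -0.2113, 0.0459]
tcp_rot: [0.8, 0.6, 0.0, 0.0]
contact_force: [0.9, -0.5, -0.6]
opening: 0.343
finger_force: 39.8
```

Call:
move_arm([
  [0,[0,0.0007,0],[0,0,0]],
  [0,[0,0,0],[0,0,0]],
  [0,[0,0,0],[0,0,0]],
  [0,[0,0,0],[0,0,0]],
  [0,[0,0,0],[0,0,0]],
  [0,[0,0,0],[0,0,0]],
  [0,[0,0,0],[0,0,0]],
  [0,[0,0,0],[0,0,0]],
  [0,[0,0,0],[0,0,0]],
  [0,[0,0,0],[0,0,0]],
])

```text
time: 14.03
eef_pos: [0.4665, -0.2115, 0.0459]
tcp_rot: [0.8, 0.6, 0.0, 0.0]
contact_force: [-0.2, -0.6, -0.8]
opening: 0.343
finger_force: 39.8
```

Call:
move_arm([
  [0,[0,0.0007,0],[0,0,0]],
  [0,[0,0,0],[0,0,0]],
  [0,[0,0,0],[0,0,0]],
  [0,[0,0,0],[0,0,0]],
  [0,[0,0,0],[0,0,0]],
  [0,[0,0,0],[0,0,0]],
  [0,[0,0,0],[0,0,0]],
  [0,[0,0,0],[0,0,0]],
  [0,[0,0,0],[0,0,0]],
  [0,[0,0,0],[0,0,0]],
])

```text
time: 14.87
eef_pos: [0.4669, -0.2116, 0.0459]
tcp_rot: [0.8, 0.6, -0.0, -0.0]
contact_force: [-1.7, 0.9, 0.6]
opening: 0.344
finger_force: 40.0
```

Call:
move_arm([
  [0,[0,0.0008,0],[0,0,0]],
  [0,[0,0,0],[0,0,0]],
  [0,[0,0,0],[0,0,0]],
  [0,[0,0,0],[0,0,0]],
  [0,[0,0,0],[0,0,0]],
  [0,[0,0,0],[0,0,0]],
  [0,[0,0,0],[0,0,0]],
  [0,[0,0,0],[0,0,0]],
  [0,[0,0,0],[0,0,0]],
  [0,[0,0,0],[0,0,0]],
])

```text
time: 15.7
eef_pos: [0.4678, -0.2119, 0.0458]
tcp_rot: [0.8, 0.6, -0.0, -0.0]
contact_force: [-2.6, 0.4, -0.7]
opening: 0.342
finger_force: 40.0
```

The thin leaf moves freely over about 4.3 mm, so the gap is about 10.3 mm. That makes leaf_a (6) and leaf_b (9) too thin, and leaf_c (12) the one that binds. I'll return leaf_a first.

Call:
move_arm([
  [0,[0,-0.003,0],[0,0,0]],
  [0,[0,0,-0.01],[0,0,0]],
  [0,[0,0,-0.034],[0,0,0]],
  [0,[0,0,-0.034],[0,0,0]],
  [0,[0.0387,-0.0068,0],[0,0,0]],
  [0,[0.0387,-0.0068,0],[0,0,0]],
  [0,[0.0387,-0.0068,0],[0,0,0]],
  [0,[0.0387,-0.0068,0],[0,0,0]],
  [0,[0.0387,-0.0068,0],[0,0,0]],
  [0,[0.0387,-0.0068,0],[0,0,0]],
])

```text
time: 16.53
eef_pos: [0.4919, 0.025, 0.1256]
tcp_rot: [0.8, 0.6, 0.002, 0.002]
contact_force: [0.8, -0.7, -0.3]
opening: 0.344
finger_force: 48.7
```

Call:
move_arm([
  [0,[0.0387,-0.0068,0],[0,0,0]],
  [0,[0.0387,-0.0068,0],[0,0,0]],
  [0,[0.0387,-0.0068,0],[0,0,0]],
  [0,[0.0387,-0.0068,0],[0,0,0]],
  [0,[0.0387,-0.0068,0],[0,0,0]],
  [0,[0,0,0],[0,0,-0.075]],
  [0,[0,0,0],[0,0,-0.075]],
  [0,[0,0,0.015],[0,0,0]],
  [0,[0,0,0.015],[0,0,0]],
  [0,[0,0,0],[0,0,0]],
])

```text
time: 17.37
eef_pos: [0.5109, 0.2186, 0.0921]
tcp_rot: [0.752, 0.659, -0.001, -0.001]
contact_force: [-1.0, -0.2, -1.0]
opening: 0.337
finger_force: 48.7
```

Call:
move_arm([
  [0,[0,0.001,0.008],[0,0,0]],
  [0,[0,0,0.008],[0,0,0]],
  [0,[0,0,0.008],[0,0,0]],
  [0,[0,0,0.008],[0,0,0]],
  [0,[0,0,0.008],[0,0,0]],
  [0,[0,0,0.008],[0,0,0]],
  [0,[0,0,0.008],[0,0,0]],
  [0,[0,0,0.006],[0,0,0]],
  [0,[0,0,0],[0,0,0]],
  [0,[0,0,0],[0,0,0]],
])

```text
time: 18.2
eef_pos: [0.5127, 0.2183, 0.0314]
tcp_rot: [0.753, 0.659, -0.0, -0.0]
contact_force: [0.5, -0.3, 0.1]
opening: 0.344
finger_force: 48.7
```

Call:
move_arm([
  [0,[0,0,0.002],[0,0,0]],
  [1,[0,0,0],[0,0,0]],
  [1,[0,0,0],[0,0,0]],
  [1,[0,0,0],[0,0,0]],
  [1,[0,0,0],[0,0,0]],
  [1,[0,0,-0.01],[0,0,0]],
  [1,[0,0,-0.03],[0,0,0]],
  [1,[0,0,-0.02],[0,0,0]],
  [1,[0.03,-0.0013,0],[0,0,0]],
  [1,[0.03,-0.0013,0],[0,0,0]],
])

```text
time: 19.03
eef_pos: [0.5206, 0.2786, 0.0935]
tcp_rot: [0.753, 0.657, 0.003, 0.001]
contact_force: [0.8, -0.8, -0.3]
opening: 0.998
finger_force: 0.0
```

Call:
move_arm([
  [1,[0.0295,-0.0013,0],[0,0,0]],
  [1,[0,0,0.015],[0,0,0]],
  [1,[0,0,0.02],[0,0,0]],
  [1,[0,0,0.016],[0,0,0]],
  [1,[0,0,0],[0,0,0]],
  [1,[0,0,0],[0,0,0]],
  [0,[0,0,0],[0,0,0]],
  [0,[0,0,0],[0,0,0]],
  [0,[0,0,0],[0,0,0]],
  [0,[0,0,0],[0,0,0]],
])

```text
time: 19.87
eef_pos: [0.5218, 0.3078, 0.0402]
tcp_rot: [0.753, 0.658, 0.001, 0.0]
contact_force: [-0.2, -1.2, -1.3]
opening: 0.453
finger_force: 0.0
```

Call:
move_arm([
  [0,[0,0,0],[0,0,0]],
  [0,[0,0,0],[0,0,0]],
  [0,[0,0,0],[0,0,0]],
  [0,[0,0,0],[0,0,0]],
  [0,[0,0,0],[0,0,0]],
  [0,[0,0,0],[0,0,0]],
  [0,[0,0,0],[0,0,0]],
  [0,[0,0,0],[0,0,0]],
  [0,[0,0,0],[0,0,0]],
  [0,[0,0,0],[0,0,0]],
])

```text
time: 20.7
eef_pos: [0.5219, 0.3079, 0.0401]
tcp_rot: [0.753, 0.659, 0.001, 0.0]
contact_force: [-0.7, -1.1, 6.1]
opening: 0.34
finger_force: 40.6
```

```bash
python3 - <<'E'
from h import *
st=get_state(); print(st['eef_pos'],st['tcp_rot'],st['contact_force'],st['opening'])
s=read_camera("scene")[:,:,::-1]
s=cv2.resize(s[160:260,350:480],(780,600),interpolation=cv2.INTER_CUBIC)
cv2.imwrite("pics/g5.png",cv2.convertScaleAbs(s,alpha=1.4))
E
```

```text
[0.52194448 0.30786031 0.04005562] [7.52512580e-01 6.58577208e-01 8.39637344e-04 4.16392149e-04] [-0.74440155 -1.10998411  6.05101017] 0.3399599097117289
```

View pics/g5.png

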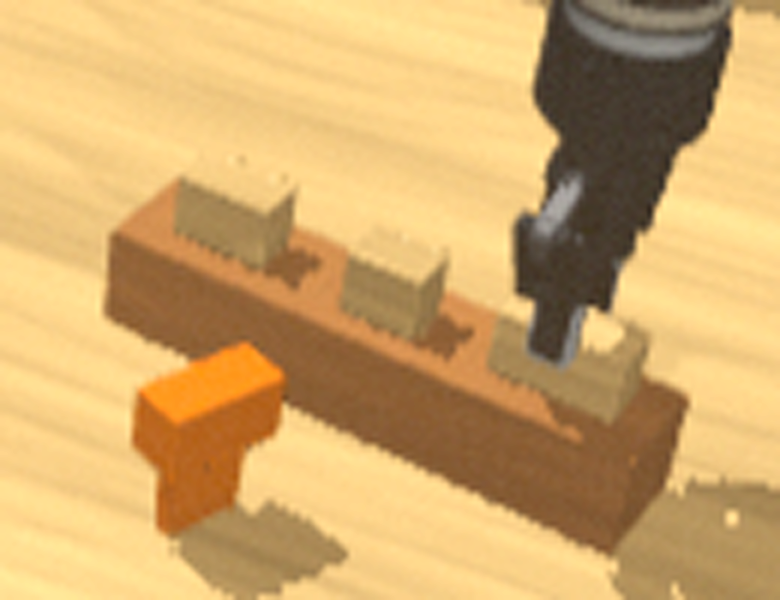

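Leaf_a stands home in the middle slot at crop (395,280). The grip on leaf_c at (560,350) is a bit high, so I'll regrip 11 mm lower.

Call:
move_arm([
  [1,[0,0,0],[0,0,0]],
  [1,[0,0,0],[0,0,0]],
  [1,[0,0,0],[0,0,0]],
  [1,[0,0,0.006],[0,0,0]],
  [1,[0,0,0.0055],[0,0,0]],
  [1,[0,0,0],[0,0,0]],
  [0,[0,0,0],[0,0,0]],
  [0,[0,0,0],[0,0,0]],
  [0,[0,0,0],[0,0,0]],
  [0,[0,0,0],[0,0,0]],
], grip_force=60)

```text
time: 21.58
eef_pos: [0.5213, 0.3077, 0.0277]
tcp_rot: [0.753, 0.659, 0.0, 0.0]
contact_force: [-0.1, 0.2, 0.9]
opening: 0.454
finger_force: 0.0
```

Call:
move_arm([
  [0,[0,0,0],[0,0,0]],
  [0,[0,0,0],[0,0,0]],
  [0,[0,0,0],[0,0,0]],
  [0,[0,0,0],[0,0,0]],
  [0,[0,0,0],[0,0,0]],
  [0,[0,0,0],[0,0,0]],
  [0,[0,0,0],[0,0,0]],
  [0,[0,0,0],[0,0,0]],
  [0,[0,0,0],[0,0,0]],
  [0,[0,0,0],[0,0,0]],
])

```text
time: 22.42
eef_pos: [0.5215, 0.3078, 0.028]
tcp_rot: [0.753, 0.659, 0.001, 0.0]
contact_force: [-0.2, 0.3, 5.0]
opening: 0.338
finger_force: 59.8
```

Call:
move_arm([
  [0,[0,0,-0.02],[0,0,0]],
  [0,[0,0,-0.038],[0,0,0]],
  [0,[0,0,-0.037],[0,0,0]],
  [0,[-0.0373,0.001,0],[0,0,0]],
  [0,[-0.0373,0.001,0],[0,0,0]],
  [0,[-0.0373,0.001,0],[0,0,0]],
  [0,[-0.0373,0.001,0],[0,0,0]],
  [0,[-0.0373,0.001,0],[0,0,0]],
  [0,[-0.0373,0.001,0],[0,0,0]],
  [0,[-0.0373,0.001,0],[0,0,0]],
])

```text
time: 23.25
eef_pos: [0.4916, 0.0465, 0.1211]
tcp_rot: [0.752, 0.659, -0.001, -0.001]
contact_force: [0.6, -0.6, -0.6]
opening: 0.338
finger_force: 62.9
```

Call:
move_arm([
  [0,[-0.0373,0.001,0],[0,0,0]],
  [0,[-0.0373,0.001,0],[0,0,0]],
  [0,[-0.0373,0.001,0],[0,0,0]],
  [0,[-0.0373,0.001,0],[0,0,0]],
  [0,[-0.0373,0.001,0],[0,0,0]],
  [0,[-0.0373,0.001,0],[0,0,0]],
  [0,[-0.0373,0.001,0],[0,0,0]],
  [0,[0,0,0.015],[0,0,0.075]],
  [0,[0,0,0.015],[0,0,0.075]],
  [0,[0,0,0],[0,0,0]],
])

```text
time: 24.08
eef_pos: [0.4624, -0.2106, 0.088]
tcp_rot: [0.801, 0.599, -0.001, -0.004]
contact_force: [-0.5, 0.9, -1.1]
opening: 0.34
finger_force: 62.8
```

Call:
move_arm([
  [0,[0,0,0],[0,0,0]],
  [0,[0,0,0],[0,0,0]],
  [0,[0,0,0],[0,0,0]],
  [0,[0,0,0],[0,0,0]],
  [0,[0,0,0],[0,0,0]],
  [0,[0,0,0],[0,0,0]],
  [0,[0,0,0],[0,0,0]],
  [0,[0,0,0],[0,0,0]],
  [0,[0,0,0],[0,0,0]],
  [0,[0,0,0],[0,0,0]],
])

```text
time: 24.92
eef_pos: [0.4657, -0.2118, 0.0924]
tcp_rot: [0.8, 0.6, -0.0, -0.0]
contact_force: [0.3, -0.7, -0.9]
opening: 0.338
finger_force: 62.9
```

Call:
move_arm([
  [0,[0,-0.0003,0.003],[0,0,0]],
  [0,[0,0,0.003],[0,0,0]],
  [0,[0,0,0.003],[0,0,0]],
  [0,[0,0,0.003],[0,0,0]],
  [0,[0,0,0.003],[0,0,0]],
  [0,[0,0,0.003],[0,0,0]],
  [0,[0,0,0.003],[0,0,0]],
  [0,[0,0,0.002],[0,0,0]],
  [0,[0,0,0.001],[0,0,0]],
  [0,[0,0,0],[0,0,0]],
])

```text
time: 25.75
eef_pos: [0.4652, -0.2116, 0.0681]
tcp_rot: [0.8, 0.6, -0.0, -0.0]
contact_force: [-0.4, -0.3, -1.3]
opening: 0.343
finger_force: 62.9
```

Call:
move_arm([
  [0,[0,0,0.001],[0,0,0]],
  [0,[0,0,0.001],[0,0,0]],
  [0,[0,0,0.001],[0,0,0]],
  [0,[0,0,0.001],[0,0,0]],
  [0,[0,0,0.001],[0,0,0]],
  [0,[0,0,0.001],[0,0,0]],
  [0,[0,0,0.001],[0,0,0]],
  [0,[0,0,0.001],[0,0,0]],
  [0,[0,0,0],[0,0,0]],
  [0,[0,0,0],[0,0,0]],
])

```text
time: 26.58
eef_pos: [0.4653, -0.2117, 0.0602]
tcp_rot: [0.8, 0.6, -0.0, -0.0]
contact_force: [-2.5, 1.0, 0.1]
opening: 0.341
finger_force: 63.1
```

Call:
move_arm([
  [0,[0,0,0.001],[0,0,0]],
  [0,[0,0,0.001],[0,0,0]],
  [0,[0,0,0.001],[0,0,0]],
  [0,[0,0,0.001],[0,0,0]],
  [0,[0,0,0.001],[0,0,0]],
  [0,[0,0,0.001],[0,0,0]],
  [0,[0,0,0.001],[0,0,0]],
  [0,[0,0,0.001],[0,0,0]],
  [0,[0,0,0],[0,0,0]],
  [0,[0,0,0],[0,0,0]],
])

```text
time: 27.42
eef_pos: [0.4655, -0.2117, 0.0522]
tcp_rot: [0.8, 0.6, 0.0, 0.0]
contact_force: [-1.6, -0.0, -1.0]
opening: 0.338
finger_force: 63.1
```

Call:
move_arm([
  [0,[0,0,0.0015],[0,0,0]],
  [0,[0,0,0.0015],[0,0,0]],
  [0,[0,0,0.0015],[0,0,0]],
  [0,[0,0,0.0015],[0,0,0]],
  [0,[0,0,0.0015],[0,0,0]],
  [0,[0,0,0.0015],[0,0,0]],
  [0,[0,0,0.0015],[0,0,0]],
  [0,[0,0,0.0015],[0,0,0]],
  [0,[0,0,0],[0,0,0]],
  [0,[0,0,0],[0,0,0]],
])

```text
time: 28.25
eef_pos: [0.4654, -0.2117, 0.0401]
tcp_rot: [0.8, 0.6, 0.0, 0.0]
contact_force: [-1.2, -0.0, -1.3]
opening: 0.343
finger_force: 63.0
```

Call:
move_arm([
  [0,[0,0,0.001],[0,0,0]],
  [0,[0,0,0.001],[0,0,0]],
  [0,[0,0,0.001],[0,0,0]],
  [0,[0,0,0.001],[0,0,0]],
  [0,[0,0,0.001],[0,0,0]],
  [0,[0,0,0.001],[0,0,0]],
  [0,[0,0,0.001],[0,0,0]],
  [0,[0,0,0],[0,0,0]],
  [0,[0,0,0],[0,0,0]],
  [0,[0,0,0],[0,0,0]],
])

```text
time: 29.08
eef_pos: [0.4654, -0.2118, 0.0332]
tcp_rot: [0.8, 0.6, 0.0, 0.0]
contact_force: [-0.7, -0.2, 1.1]
opening: 0.337
finger_force: 63.1
```

Call:
move_arm([
  [0,[0,0,0.0005],[0,0,0]],
  [0,[0,0,0.0005],[0,0,0]],
  [0,[0,0,0.0005],[0,0,0]],
  [0,[0,0,0.0005],[0,0,0]],
  [0,[0,0,0.0005],[0,0,0]],
  [0,[0,0,0.0005],[0,0,0]],
  [0,[0,0,0],[0,0,0]],
  [0,[0,0,0],[0,0,0]],
  [0,[0,0,0],[0,0,0]],
  [0,[0,0,0],[0,0,0]],
])

```text
time: 29.92
eef_pos: [0.4654, -0.2117, 0.0304]
tcp_rot: [0.8, 0.6, 0.0, 0.0]
contact_force: [-2.5, 1.4, 1.4]
opening: 0.337
finger_force: 63.2
```

Call:
move_arm([
  [0,[0,0,0.0005],[0,0,0]],
  [0,[0,0,0.0005],[0,0,0]],
  [0,[0,0,0.0003],[0,0,0]],
  [0,[0,0,0],[0,0,0]],
  [0,[0,0,0],[0,0,0]],
  [0,[0,0,0],[0,0,0]],
  [0,[0,0,0],[0,0,0]],
  [0,[0,0,0],[0,0,0]],
  [0,[0,0,0],[0,0,0]],
  [0,[0,0,0],[0,0,0]],
])

```text
time: 30.75
eef_pos: [0.4657, -0.2119, 0.0299]
tcp_rot: [0.8, 0.6, 0.0, 0.0]
contact_force: [-3.3, 1.9, 6.2]
opening: 0.336
finger_force: 63.8
```

Call:
move_arm([
  [0.5,[0,0,0],[0,0,0]],
  [1,[0,0,0],[0,0,0]],
  [1,[0,0,0],[0,0,0]],
  [1,[0,0,0],[0,0,0]],
  [1,[0,0,0],[0,0,0]],
  [1,[0,0,-0.01],[0,0,0]],
  [1,[0,0,-0.02],[0,0,0]],
  [1,[0,0,-0.03],[0,0,0]],
  [1,[0,0,0],[0,0,0]],
  [1,[0,0,0],[0,0,0]],
])

```text
time: 31.58
eef_pos: [0.4672, -0.213, 0.0921]
tcp_rot: [0.8, 0.6, 0.001, 0.003]
contact_force: [-1.1, 0.5, -0.4]
opening: 1.002
finger_force: 0.0
```

Call:
move_arm([
  [0,[0,0,0],[0,0,0]],
  [0,[0,0,0],[0,0,0]],
  [0,[0,0,0],[0,0,0]],
  [0,[0,0,0],[0,0,0]],
  [0,[0,0,0],[0,0,0]],
  [0,[0,0,0],[0,0,0]],
  [0,[0,0,0],[0,0,0]],
  [0,[0,0,0],[0,0,0]],
  [0,[0,0,0],[0,0,0]],
  [0,[0,0,0],[0,0,0]],
])

```text
time: 32.42
eef_pos: [0.4654, -0.2117, 0.0891]
tcp_rot: [0.8, 0.6, 0.0, 0.0]
contact_force: [-0.2, 0.3, 0.3]
opening: -0.002
finger_force: 0.0
```

Call:
move_arm([
  [0,[0,0,0.005],[0,0,0]],
  [0,[0,0,0.005],[0,0,0]],
  [0,[0,0,0.004],[0,0,0]],
  [0,[0,0,0.003],[0,0,0]],
  [0,[0,0,0.003],[0,0,0]],
  [0,[0,0,0.003],[0,0,0]],
  [0,[0,0,0.001],[0,0,0]],
  [0,[0,0,0.001],[0,0,0]],
  [0,[0,0,0],[0,0,0]],
  [0,[0,0,0],[0,0,0]],
])

```text
time: 33.25
eef_pos: [0.4655, -0.2118, 0.0643]
tcp_rot: [0.8, 0.6, 0.0, 0.0]
contact_force: [0.0, -0.5, -0.1]
opening: 0.0
finger_force: 0.0
```

Call:
move_arm([
  [0,[0,0,0.0005],[0,0,0]],
  [0,[0,0,0.0005],[0,0,0]],
  [0,[0,0,0.0005],[0,0,0]],
  [0,[0,0,0.0005],[0,0,0]],
  [0,[0,0,0.0005],[0,0,0]],
  [0,[0,0,0.0005],[0,0,0]],
  [0,[0,0,0],[0,0,0]],
  [0,[0,0,0],[0,0,0]],
  [0,[0,0,0],[0,0,0]],
  [0,[0,0,0],[0,0,0]],
])

```text
time: 34.08
eef_pos: [0.4654, -0.2117, 0.0612]
tcp_rot: [0.8, 0.6, 0.0, 0.0]
contact_force: [-0.2, 0.0, 0.1]
opening: 0.002
finger_force: 0.0
```

Call:
move_arm([
  [0,[0,0,0.0006],[0,0,0]],
  [0,[0,0,0.0006],[0,0,0]],
  [0,[0,0,0.0006],[0,0,0]],
  [0,[0,0,0.0006],[0,0,0]],
  [0,[0,0,0.0006],[0,0,0]],
  [0,[0,0,0],[0,0,0]],
  [0,[0,0,0],[0,0,0]],
  [0,[0,0,0],[0,0,0]],
  [0,[0,0,0],[0,0,0]],
  [0,[0,0,0],[0,0,0]],
])

```text
time: 34.92
eef_pos: [0.4654, -0.2118, 0.0582]
tcp_rot: [0.8, 0.6, 0.0, 0.0]
contact_force: [-0.3, 0.5, 0.9]
opening: 0.005
finger_force: 0.0
```

Call:
move_arm([
  [0,[0,0,0.0005],[0,0,0]],
  [0,[0,0,0.0005],[0,0,0]],
  [0,[0,0,0.0005],[0,0,0]],
  [0,[0,0,0.0005],[0,0,0]],
  [0,[0,0,0],[0,0,0]],
  [0,[0,0,0],[0,0,0]],
  [0,[0,0,0],[0,0,0]],
  [0,[0,0,0],[0,0,0]],
  [0,[0,0,0],[0,0,0]],
  [0,[0,0,0],[0,0,0]],
])

```text
time: 35.75
eef_pos: [0.4654, -0.2117, 0.0562]
tcp_rot: [0.8, 0.6, 0.0, 0.0]
contact_force: [-0.2, -1.1, -0.6]
opening: -0.003
finger_force: 0.0
```

Call:
move_arm([
  [0,[0,0,0.0005],[0,0,0]],
  [0,[0,0,0.0005],[0,0,0]],
  [0,[0,0,0.0005],[0,0,0]],
  [0,[0,0,0.0005],[0,0,0]],
  [0,[0,0,0],[0,0,0]],
  [0,[0,0,0],[0,0,0]],
  [0,[0,0,0],[0,0,0]],
  [0,[0,0,0],[0,0,0]],
  [0,[0,0,0],[0,0,0]],
  [0,[0,0,0],[0,0,0]],
])

```text
time: 36.58
eef_pos: [0.4657, -0.2119, 0.0556]
tcp_rot: [0.8, 0.6, -0.0, -0.0]
contact_force: [-3.4, 0.6, 8.2]
opening: -0.001
finger_force: 4.0
```

```bash
python3 - <<'E'
from h import *
st=get_state(); print(st['eef_pos'],st['contact_force'])
s=read_camera("scene")[:,:,::-1]
s=cv2.resize(s[110:210,225:345],(720,600),interpolation=cv2.INTER_CUBIC)
cv2.imwrite("pics/g6.png",cv2.convertScaleAbs(s,alpha=1.4))
E
```

```text
[ 0.46569185 -0.21187445  0.05564784] [-3.38182847  0.56546111  8.21041339]
```

View pics/g6.png

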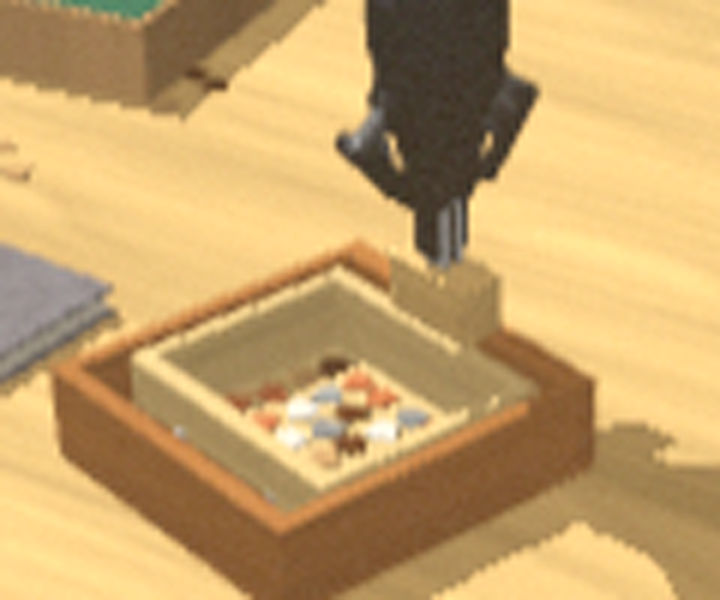

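Leaf_c's head sits flat on the rim at crop (445,310), upright, with the fingers on its top. I'll push a bit harder to confirm it's home.

Call:
move_arm([
  [0,[0,0,0.0005],[0,0,0]],
  [0,[0,0,0.0005],[0,0,0]],
  [0,[0,0,0.0005],[0,0,0]],
  [0,[0,0,0.0005],[0,0,0]],
  [0,[0,0,0],[0,0,0]],
  [0,[0,0,0],[0,0,0]],
  [0,[0,0,0],[0,0,0]],
  [0,[0,0,0],[0,0,0]],
  [0,[0,0,0],[0,0,0]],
  [0,[0,0,0],[0,0,0]],
])

```text
time: 37.47
eef_pos: [0.467, -0.2123, 0.0556]
tcp_rot: [0.8, 0.6, 0.001, 0.001]
contact_force: [-3.7, 3.4, 15.5]
opening: 0.001
finger_force: 7.5
```

Call:
move_arm([
  [0,[0,0,-0.005],[0,0,0]],
  [0,[0,0,-0.02],[0,0,0]],
  [0,[0,0,-0.03],[0,0,0]],
  [0,[0,0,-0.03],[0,0,0]],
  [0,[0,0,-0.03],[0,0,0]],
  [0,[0,0,0],[0,0,0]],
  [0,[0,0,0],[0,0,0]],
  [0,[0,0,0],[0,0,0]],
  [0,[0,0,0],[0,0,0]],
  [0,[0,0,0],[0,0,0]],
])

```text
time: 38.3
eef_pos: [0.4644, -0.211, 0.1651]
tcp_rot: [0.8, 0.6, -0.001, -0.002]
contact_force: [-0.2, -0.4, -0.2]
opening: -0.0
finger_force: 0.0
```

```bash
python3 - <<'E'
from h import *
s=read_camera("scene")[:,:,::-1]
cv2.imwrite("pics/g7.png",cv2.convertScaleAbs(cv2.resize(s[100:270,220:480],(800,523),interpolation=cv2.INTER_CUBIC),alpha=1.4))
E
```

```text
(no output)
```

View pics/g7.png

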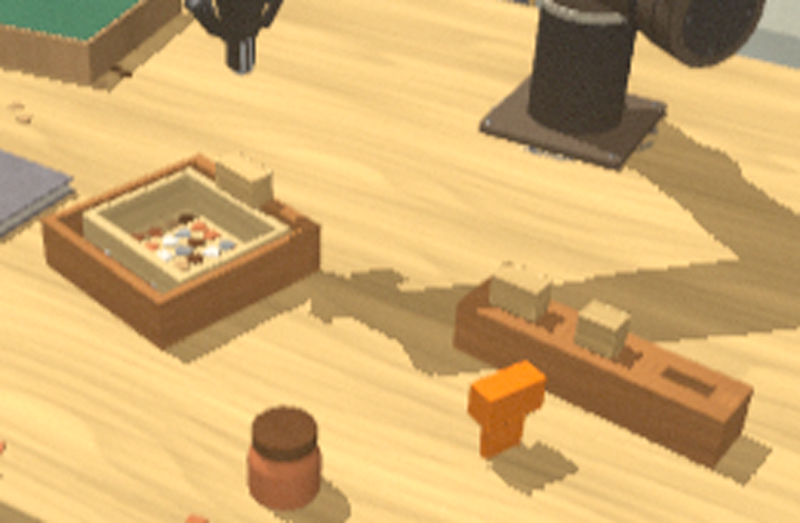

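Leaf_c stands upright on the rim at (245,180). Leaf_b (520,290) and leaf_a (603,328) stand home in the holder, and the gripper is clear.

```bash
python3 -c "
from plant import *
print(sign_off())"
```

```text
the job is handed in; nothing more can be done
None
```

Handed in at about 38 s, result not shown: leaf_a went in loose and put the gap at about 10.3 mm, so I skipped trying leaf_b (9 mm) and left leaf_c (12 mm) pushed home in the gap (it did not move under a 15.5 N push), with leaf_a and leaf_b standing in the holder; I did not measure the clamp force directly.

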